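Weigh a parcel on the desk balance

TASK

Weigh the parcel on the desk balance. First feel what it takes: with the fingertips press the empty weights' pan gently down until the beam is level and hold it there for about a second, reading the force; then let go and stand the matching steel weights upright on that pan, so that the beam stays level by itself, to the nearest 50 g. Never let the weights' pan go down to its lower stop, by pressing or by overloading, do not press it hard, do not touch the parcel or its pan, and leave the other desk things where they are.

Things in the scene. Friction and masses are not known exactly. Their poses are not given: they have to be found in the camera images.
- balance: Grey two-pan desk balance, fixed: base 105 (x) x 330 (y) x 22 mm high; mid pillar 36x56 mm, 104 mm high, with pointer and white index plate. Origin: centre of its underside, on the desk. Its y axis runs along the beam: weights' pan centred at y = -130 mm, parcel's pan at +130 mm; x points away from the robot at yaw 0. When one pan sinks the other rises as far; both stay horizontal.
- weigh_pan: Weights' pan, empty at first: tray 120 (x) x 100 (y) mm, lip 3 mm wide and high. Origin: centre of its upper surface, 100 mm above the desk when level. Slides 15 mm up or down from level, to stops; starts on the upper. Between them it sinks 12.3 mm per 100 g (80 N/m) by which its load exceeds the parcel: at level the downward force on it is the parcel's weight. Well damped.
- parcel_pan: The parcel's pan, the same tray at the other end of the beam; origin at the centre of its upper surface, 85 mm above the desk at the start.
- parcel: Small cardboard parcel, 90 (x) x 70 (y) x 50 mm high, lying on the parcel's pan; origin at the centre of its underside. Its mass is not known: somewhere from 280 to 670 g.
- weight_50: Plain steel cylinder weight of 50 g, 20 mm in diameter, 20 mm high, standing on the desk; origin at the centre of its underside, z up.
- weight_100: Plain steel cylinder weight of 100 g, 24 mm in diameter, 28 mm high, standing on the desk; origin at the centre of its underside, z up.
- weight_200: Plain steel cylinder weight of 200 g, 30 mm in diameter, 36 mm high, standing on the desk; origin at the centre of its underside, z up.
- weight_400: Plain steel cylinder weight of 400 g, 38 mm in diameter, 45 mm high, standing on the desk; origin at the centre of its underside, z up.
- eraser: Bystander: a small eraser in a dark sleeve, 21x44x13 mm, lying on the desk; origin at the centre of its underside.
- staple_box: Bystander: a small grey box of staples, 38x60x22 mm, lying on the desk; origin at the centre of its underside.
- tape_roll: Bystander: a roll of brown packing tape, 96 mm across, 48 mm high, lying on the desk; origin at the centre of its underside.
- calculator: Bystander: a pocket calculator, 135x78x16 mm, lying on the desk; origin at the centre of its underside.
Things that resemble listed ones, but are neither listed nor needed, are in the scene too. What is shaped like the weight_400 but orange is not meant.

How it is judged:
By the outcome, as a careful person would: the job done as asked, in the order asked, and still so for the second after the job is handed in, with the robot touching nothing.
It also fails if it takes over 70 s, if anything falls off the work surface, if the arm or the gripper's body presses on something with over 40 N, if the wrist force passes 120 N, or if a joint passes its speed limit or range.

ROBOT

A 6-joint arm with a two-finger parallel gripper is mounted at the origin on the work surface; the furniture and walls round the work are solid. World frame = base frame: x ahead of the robot, y to its left, z up, the work surface at z = 0. Lengths are in m, angles in rad, forces in N, time in s.
With the tool pointing down it reaches from about 0.225 to 0.725 m from the base axis. Payload 3.1 kg.
Tool frame: the origin (TCP) lies on the mounting face of the last link; the fingertips stand 173 mm ahead of it and the grasp point (between the pads) lies 155 mm ahead of it; z points along the fingers, y is the line along which they close (so a half turn about z gives the same grasp; the last joint's range is limited). The gripper opens to 85 mm and grips with 20 to 120 N. Pads are 22 mm wide; open, the fingers measure 114 mm over their backs; the gripper's body (76 mm by 85 mm) begins 54 mm behind the grasp point. The pads swing forward as they close: fully open they stand 13 mm farther back than shut.
Start: joints at [-1.267, 0.048, 0.099, 1.622, 0, 1.443], TCP at [0.22, -0.477, 0.405] pointing down, gripper open.
Joint ranges: [-2.91, 2.91], [-0.99, 1.94], [-1.21, 1.42], [-2.12, 2.29], [-1.49, 1.47], [-3.14, 3.14]. Speed limits (rad/s): [2.79, 2.79, 3.14, 3.14, 3.14, 3.14].

INTERFACE

Orientations are given as a 3x3 rotation matrix whose columns are the frame's x, y, z axes.
In Python, from cell import manip, vision gives the robot as it stands.
- The arm moves only by the tool jog_arm, never from a script. Its argument "increments" is a list of rows, each an object with "slide": the shift along the tool's x, y, z in m, a list of three; "spin": the turn about the tool's z in rad; "hand": the opening, from 0 (shut) to 1 (fully open). In form: [{"slide": [tx, ty, tz], "spin": spin, "hand": hand}, ...]. A call has 1 to 5 rows; each row shifts and turns the commanded pose from where the row before left it, along the tool's axes as they then stand; what a row does not reach is not made up. A row lasts 1/8 s, in which the tool goes at most 62.5 mm and 10.7 degrees, less where a joint would pass 70% of its speed; a pose out of reach is approached as far as the arm can. A call is refused whole if a number of a shift passes 0.0625 or a number of a turn 0.188, either way. A call with a gripper value outside its range is refused whole. The fingers move at their own pace and stop on an object; "grip_force" is the grip in N (left out, the last holds). Time passes only in rows, so rows that do not move let the fingers close. It gives the time, the measured TCP pose, the force, the opening and the grip force at its end, in the units of the state.
- manip.observe(): the state, without advancing time (a new reading comes with each control period).
- vision.grab_frame(name): name is "scene" or "side" or "wrist"; returns a dict with "img" (420x560x3 uint8, red, green, blue), "vfov" (degrees; the focal length in pixels is half the picture's height over the tangent of half this angle, whatever the lens; pixels are square), "cx", "cy" (the principal point, pixels), "position" and "rotation" of the camera in the world. Camera axes: x right, y down, z forward; pixel columns grow to the right and rows downward; lengths in m; the calibration is good to about 2 mm. The wrist camera is an equidistant fisheye: a pixel r from the principal point sees the ray r / f radians off the axis. A picture is of the moment at which its call begins. There is no depth.
- manip.close_job(): hands the job in; it is judged then, once.
The state is a dict: "time_s": time; "qpos": joint angles; "dq": joint speeds; "joint_efforts": joint torques, N m; "tcp_pos": TCP position; "ee_rot": TCP orientation; "force": force on the tool from outside, world axes, zero at the start; "wrist_torque": the same for the moment, N m; "opening": opening from 0.0 (shut) to 1.0 (fully open); "gripper_force": force on a finger pad.
Only numpy, scipy, OpenCV 4.12 (cv2) and the standard library are available. Lean on these libraries where they do the work, as an engineer would, in place of code of your own. Each camera call takes 0.05 s, during which the arm holds its last target. There are 200 camera calls.

## Working session

There is one attempt and no reset: what is moved stays moved. The work goes in short steps, Python scripts to look and compute and a tool call to move; the robot and the scene stay as the last step left them, time stands still between calls to the robot, and variables do not carry over. Pictures are saved under pics/ and viewed, at most 10 in all, crops included, and the job is handed in when it is done.

Besides the shell and the picture viewer there is one more tool, called after "Emit:" in YAML: its name, and indented under it one key for each argument. jog_arm: Moves the arm, as the interface text tells. Its arguments: {"type":"object","properties":{"increments":{"type":"array","items":{"type":"object","properties":{"slide":{"type":"array","items":{"type":"number"}},"spin":{"type":"number"},"hand":{"type":"number"}}}},"grip_force":{"type":"number"}},"required":["increments"]}

```bash
ls; mkdir -p pics
cat > h.py <<'E'
import numpy as np, cv2
from cell import manip, vision
def ray(f,u,v,fish=False):
    h=f["img"].shape[0]; fl=h/2/np.tan(np.radians(f["vfov"]/2))
    x,y=u-f["cx"],v-f["cy"]
    if fish:
        r=np.hypot(x,y)+1e-9; t=r/fl; d=np.array([np.sin(t)*x/r,np.sin(t)*y/r,np.cos(t)])
    else: d=np.array([x/fl,y/fl,1])
    return np.array(f["position"]), np.array(f["rotation"])@d
def onz(f,u,v,z,fish=False):
    p,d=ray(f,u,v,fish); return p+d*(z-p[2])/d[2]
def proj(f,P):
    h=f["img"].shape[0]; fl=h/2/np.tan(np.radians(f["vfov"]/2))
    c=np.array(f["rotation"]).T@(np.array(P)-np.array(f["position"])); return f["cx"]+fl*c[0]/c[2], f["cy"]+fl*c[1]/c[2]
def save(f,n): cv2.imwrite("pics/"+n,cv2.cvtColor(f["img"],cv2.COLOR_RGB2BGR))
E
python3 - <<'E'
from h import *
import pickle
fs={n:vision.grab_frame(n) for n in("scene","side","wrist")}
pickle.dump(fs,open("f0.pkl","wb"))
for n in fs: save(fs[n],n+"0.png"); print(n,fs[n]["position"],fs[n]["vfov"],fs[n]["cx"],fs[n]["cy"]);print(np.round(fs[n]["rotation"],3))
s=manip.observe(); print(s)
E
```

```text
pics
scene [-0.10739522 -0.67567855  0.50669586] 55.878492172536276 275.0932422744726 214.4873909945855
[[ 0.715 -0.279  0.641]
 [-0.699 -0.312  0.643]
 [ 0.021 -0.908 -0.418]]
side [-0.10150574  0.13604941  1.15996058] 54.85033217580135 285.0647062788568 206.47365471607986
[[-0.347 -0.817  0.46 ]
 [-0.938  0.304 -0.168]
 [-0.003 -0.49  -0.872]]
wrist [ 0.28783982 -0.44514027  0.37275005] 65.70646984690485 285.21930864524984 210.51253589023597
[[ 0.419 -0.868 -0.267]
 [-0.908 -0.401 -0.121]
 [-0.002  0.293 -0.956]]
{'time_s': 0.15, 'qpos': array([-1.26677981e+00,  4.86230045e-02,  9.79662798e-02,  1.62197169e+00,
       -1.04277981e-06,  1.44296546e+00]), 'dq': array([-2.50573410e-03,  1.20070251e-04,  5.75868001e-03,  1.73549306e-04,
        6.85957452e-04, -4.80789103e-05]), 'joint_efforts': array([ 1.89345359e-03, -3.39258206e+01,  3.20424771e+01,  1.53486687e-02,
       -2.49082086e-04, -2.86886333e-06]), 'tcp_pos': array([ 0.21966879, -0.47667603,  0.40376799]), 'ee_rot': array([[ 9.08194141e-01,  4.18548803e-01, -5.49438531e-04],
       [ 4.18549099e-01, -9.08192489e-01,  1.74775635e-03],
       [ 2.32525383e-04, -1.81726908e-03, -9.99998322e-01]]), 'force': array([-0.11234326, -0.67428754, -0.12292551]), 'wrist_torque': array([ 0.01448211, -0.01028906,  0.00845198]), 'gripper_force': 0.0, 'opening': 1.0011550302461567}
```

View pics/scene0.png

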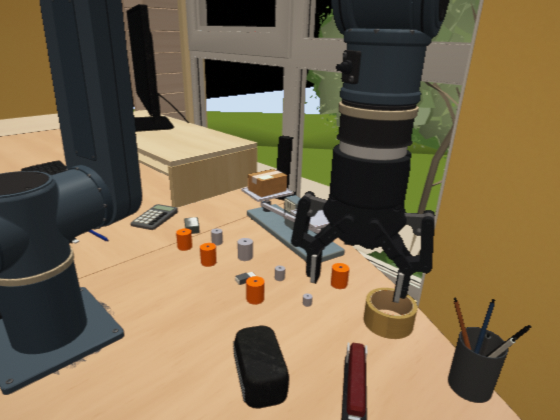

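View pics/side0.png

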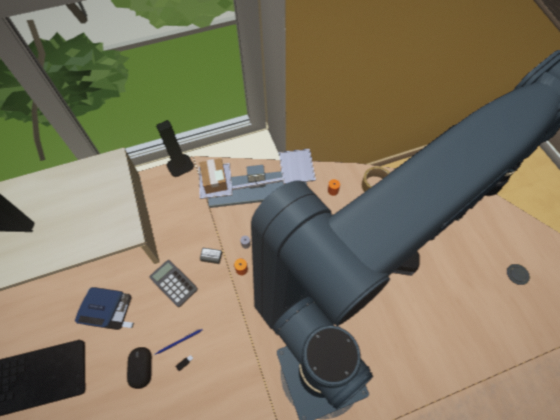

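The scene view shows four grey cylinders at (245,249), (217,236), (280,273) and (307,300). There are also four orange decoys at (184,240), (208,254), (255,290) and (340,275). In the side view the weights' pan is near (297,165) and the parcel's pan near (213,178). I'll measure the cylinders and confirm them in a crop.

Run:
```python
from h import *
import pickle
fs=pickle.load(open("f0.pkl","rb")); f=fs["scene"]; im=f["img"]
hsv=cv2.cvtColor(im,cv2.COLOR_RGB2HSV)
m=((hsv[...,1]<70)&(hsv[...,2]>60)&(hsv[...,2]<235)).astype(np.uint8)
n,l,st,c=cv2.connectedComponentsWithStats(m,connectivity=4)
fl=210/np.tan(np.radians(f["vfov"]/2))
for s in st[1:]:
    x,y,w,h,a=s
    if 40<a<900 and 150<x<340 and 215<y<320:
        b=onz(f,x+w/2,y+h-1-w*.2,0); d=np.linalg.norm(b-f["position"]); print(s,np.round(b,3),"w mm",round(w*d/fl*1000,1))
s=fs["side"];h2=cv2.cvtColor(s["img"],cv2.COLOR_RGB2HSV)
for p in[(280,153),(309,150),(314,181),(285,186)]: print(np.round(onz(s,*p,.118),3))
for p in[(198,160),(229,157),(233,192),(200,197)]: print('par',np.round(onz(s,*p,.085),3))
for p in [(210,206),(290,200)]:print('base',np.round(onz(s,*p,.022),3))
a=cv2.resize(im[210:325,160:360,::-1],None,fx=4,fy=4,interpolation=cv2.INTER_CUBIC)[:,:800]
cv2.imwrite("pics/c1.png",a)
b=cv2.resize(s["img"][130:230,180:340,::-1],None,fx=5,fy=5,interpolation=cv2.INTER_CUBIC)
cv2.imwrite("pics/c2.png",b)
```

```text
[184 217  15  11 135] [0.444 0.217 0.   ] w mm 44.1
[211 228  12  17 158] [0.434 0.084 0.   ] w mm 32.2
[237 238  16  23 310] [ 0.438 -0.026  0.   ] w mm 39.9
[322 241  23  21 297] [ 0.603 -0.173  0.   ] w mm 58.5
[310 254   8  29 136] [ 0.486 -0.209  0.   ] w mm 18.4
[275 265  10  16 137] [ 0.437 -0.15   0.   ] w mm 23.0
[235 272  21  12 113] [ 0.377 -0.1    0.   ] w mm 48.1
[303 293  10  13 108] [ 0.414 -0.254  0.   ] w mm 21.2
[ 0.638 -0.117  0.118]
[ 0.617 -0.208  0.118]
[ 0.502 -0.178  0.118]
[ 0.516 -0.089  0.118]
par [0.728 0.135 0.085]
par [0.704 0.037 0.085]
par [0.571 0.063 0.085]
par [0.589 0.164 0.085]
base [0.585 0.144 0.022]
base [ 0.516 -0.106  0.022]
```

View pics/c1.png

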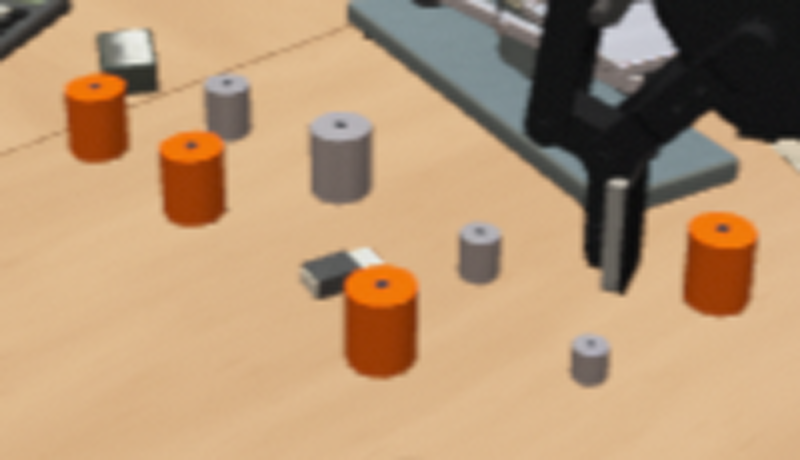

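View pics/c2.png

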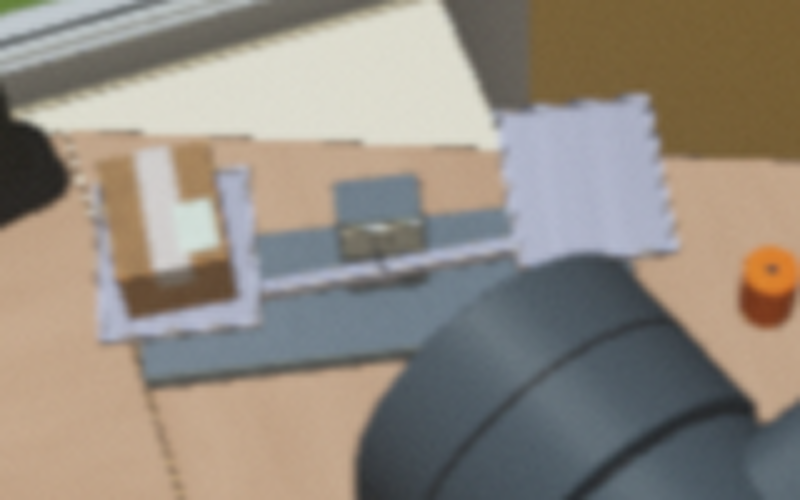

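The crop confirms plain steel cylinders whose widths match: the 200 g at (217,236), 32 mm, the 400 g at (245,249), 40 mm, the 100 g at (280,273), 23 mm, and the 50 g at (307,300), 21 mm. All the orange ones are decoys. The weights' pan is empty, centred near (0.568, -0.148), with balance yaw about -15°. I'll shut the fingers and turn the tool to line up with the pan.

Emit:
jog_arm:
  increments:
    - {"slide": [0, 0, 0], "spin": -0.188, "hand": 0}
    - {"slide": [0, 0, 0], "spin": -0.188, "hand": 0}
    - {"slide": [0, 0, 0], "spin": -0.188, "hand": 0}
    - {"slide": [0, 0, 0], "spin": -0.188, "hand": 0}
    - {"slide": [0, 0, 0], "spin": -0.188, "hand": 0}

```text
time_s: 0.78
tcp_pos: [0.2197, -0.4767, 0.4042]
ee_rot: [[0.194, 0.981, -0.0], [0.981, -0.194, 0.001], [0.001, -0.001, -1.0]]
force: [0.6, -0.5, -0.8]
opening: 0.002
gripper_force: 0.0
```

Emit:
jog_arm:
  increments:
    - {"slide": [0, 0, 0], "spin": -0.188, "hand": 0}
    - {"slide": [0, 0, 0], "spin": -0.188, "hand": 0}
    - {"slide": [0, 0, 0], "spin": -0.188, "hand": 0}
    - {"slide": [0, 0, 0], "spin": -0.188, "hand": 0}
    - {"slide": [0, 0, 0], "spin": -0.188, "hand": 0}

```text
time_s: 1.4
tcp_pos: [0.2197, -0.4767, 0.4042]
ee_rot: [[-0.676, 0.737, -0.0], [0.737, 0.676, 0.001], [0.001, 0.0, -1.0]]
force: [0.1, -0.9, 0.3]
opening: -0.005
gripper_force: 0.0
```

Emit:
jog_arm:
  increments:
    - {"slide": [0, 0, 0], "spin": -0.188, "hand": 0}
    - {"slide": [0, 0, 0], "spin": -0.188, "hand": 0}
    - {"slide": [0, 0, 0], "spin": -0.188, "hand": 0}

```text
time_s: 1.78
tcp_pos: [0.2197, -0.4767, 0.4042]
ee_rot: [[-0.965, 0.263, -0.0], [0.263, 0.965, 0.001], [0.001, 0.001, -1.0]]
force: [0.7, -0.2, -0.9]
opening: -0.002
gripper_force: 0.0
```

Emit:
jog_arm:
  increments:
    - {"slide": [-0.0277, 0.0454, 0]}
    - {"slide": [-0.0277, 0.0454, 0]}
    - {"slide": [-0.0277, 0.0454, 0]}
    - {"slide": [-0.0277, 0.0454, 0]}
    - {"slide": [-0.0277, 0.0454, 0]}

```text
$.increments[0]: bad value
```

Emit:
jog_arm:
  increments:
    - {"slide": [-0.0277, 0.0454, 0]}
    - {"slide": [-0.0277, 0.0454, 0]}
    - {"slide": [-0.0277, 0.0454, 0]}
    - {"slide": [-0.0277, 0.0454, 0]}
    - {"slide": [0, 0, 0]}

```text
$.increments[0]: bad value
```

Run:
```python
from h import *
import pickle
fs={n:vision.grab_frame(n) for n in("scene","wrist")}
pickle.dump(fs,open("f1.pkl","wb"))
s=manip.observe(); print(np.round(s["tcp_pos"],4),np.round(s["qpos"],2),np.round(s["force"],2))
w=fs["wrist"]; print(w["position"],w["vfov"],w["cx"],w["cy"]);print(np.round(w["rotation"],2))
cv2.imwrite("pics/v1.png",np.vstack([np.hstack([cv2.resize(fs[n]["img"][...,::-1],(800,600))[150*(n=='scene'):150*(n=='scene')+300] if n=='scene' else cv2.resize(fs[n]["img"][...,::-1],(400,300)) for n in [k]] + ([] if k=='scene' else [cv2.resize(fs['scene']["img"][...,::-1],(400,300))])) for k in("scene","wrist")]))
```

```text
[ 0.2197 -0.4767  0.4042] [-1.27  0.05  0.1   1.62  0.   -0.99] [ 0.16 -0.24 -0.66]
[ 0.14728511 -0.45720839  0.3733462 ] 65.70646984690485 285.21930864524984 210.51253589023597
[[ 0.26  0.92  0.28]
 [ 0.97 -0.25 -0.08]
 [ 0.    0.29 -0.96]]
```

View pics/v1.png

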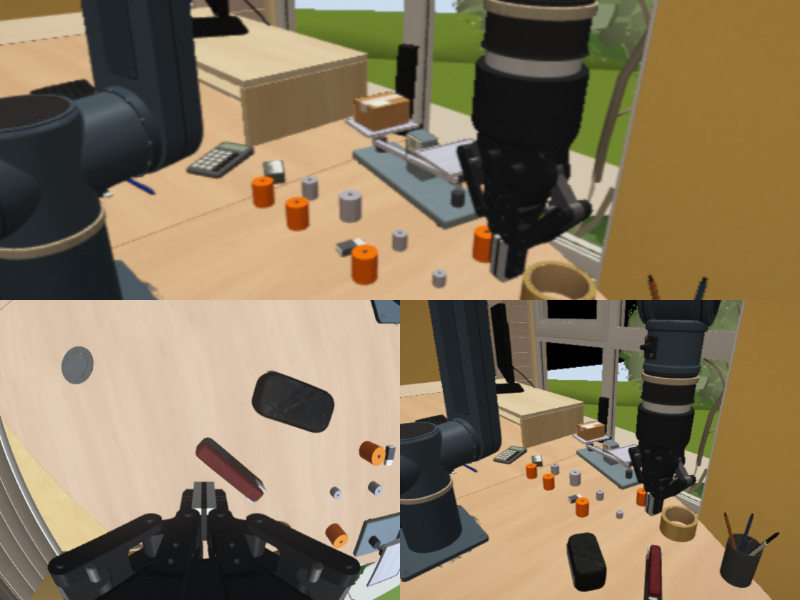

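The move was refused because every row needs all its keys, so the arm hasn't moved. The picture shows the weights unobstructed: the 400 g at (349,206) and the 200 g at (310,188) in the upper panel. Repeating with full rows.

Emit:
jog_arm:
  increments:
    - {"slide": [-0.0277, 0.0454, 0], "spin": 0, "hand": 0}
    - {"slide": [-0.0277, 0.0454, 0], "spin": 0, "hand": 0}
    - {"slide": [-0.0277, 0.0454, 0], "spin": 0, "hand": 0}
    - {"slide": [-0.0277, 0.0454, 0], "spin": 0, "hand": 0}
    - {"slide": [-0.0277, 0.0454, 0], "spin": 0, "hand": 0}

```text
time_s: 2.5
tcp_pos: [0.4152, -0.2941, 0.4046]
ee_rot: [[-0.962, 0.273, 0.0], [0.273, 0.962, -0.0], [-0.0, -0.0, -1.0]]
force: [-0.9, -0.9, -0.6]
opening: -0.004
gripper_force: 0.0
```

Emit:
jog_arm:
  increments:
    - {"slide": [-0.0277, 0.0454, 0], "spin": 0, "hand": 0}
    - {"slide": [-0.0277, 0.0454, 0], "spin": 0, "hand": 0}
    - {"slide": [-0.0277, 0.0454, 0], "spin": 0, "hand": 0}
    - {"slide": [-0.0277, 0.0454, 0], "spin": 0, "hand": 0}
    - {"slide": [0, 0, 0], "spin": 0, "hand": 0}

```text
time_s: 3.12
tcp_pos: [0.5716, -0.1475, 0.4034]
ee_rot: [[-0.964, 0.267, -0.001], [0.267, 0.964, 0.001], [0.001, 0.001, -1.0]]
force: [0.4, -0.8, -0.1]
opening: 0.001
gripper_force: 0.0
```

Run:
```python
from h import *
import pickle
fs={n:vision.grab_frame(n) for n in("scene","wrist")}
pickle.dump(fs,open("f1.pkl","wb"))
F=[]
for i in range(8): vision.grab_frame("side"); F.append(manip.observe()["force"])
s=manip.observe(); print(s["time_s"],np.round(s["tcp_pos"],4),np.round(s["qpos"],2),np.round(F,2)[:,2],np.mean(F,0))
cv2.imwrite("pics/v2.png",np.hstack([cv2.resize(fs[n]["img"][...,::-1],(400,300)) if n=='scene' else fs[n]["img"][:,:400,::-1][:300] for n in ['scene']]+[cv2.resize(fs["wrist"]["img"][...,::-1],(400,300))]))
save(fs["wrist"],"w1.png")
```

```text
3.625 [ 0.5692 -0.151   0.405 ] [-0.37  0.22  0.29  1.64 -0.   -0.1 ] [ 1.11  0.79 -0.84 -0.    0.06 -0.01  0.22  0.63] [-0.3624405   0.10336461  0.24532199]
```

View pics/w1.png

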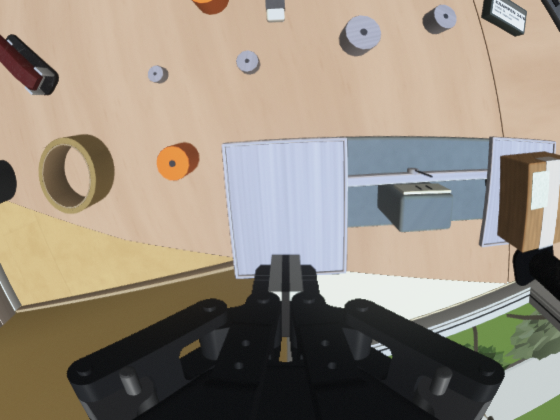

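The wrist view shows the pan with corners at (222,144), (347,138), (346,271) and (236,277). The weights' tops are at (157,74) for the 50 g, (248,62) for the 100 g, (362,35) for the 400 g and (440,19) for the 200 g. I'll cast those rays.

Run:
```python
from h import *
import pickle
fs=pickle.load(open("f1.pkl","rb")); w=fs["wrist"]
c=[onz(w,*p,.118,True) for p in[(222,144),(347,138),(346,271),(236,277)]]
print(np.round(c,3),np.mean(c,0)); 
for a,b in((0,1),(1,2),(2,3),(3,0)): d=c[b]-c[a]; print(np.linalg.norm(d),np.degrees(np.arctan2(d[1],d[0])))
hsv=cv2.cvtColor(w["img"],cv2.COLOR_RGB2HSV)
for nm,(u,v),h,dd in(("50",(157,74),.02,20),("100",(248,62),.028,24),("200",(440,19),.036,30),("400",(362,35),.045,38)):
    m=((hsv[...,1]<75)).astype(np.uint8)
    n,l,st,ce=cv2.connectedComponentsWithStats(m); k=l[v+4,u+4]; x,y,ww,hh,a=st[k]
    print(nm,st[k],np.round(onz(w,u,v,h,True),4), "left/right width",np.linalg.norm(onz(w,x,v,h,True)-onz(w,x+ww,v,h,True)))
for u,v in((172,161),(208,2)): print("decoy",np.round(onz(w,u,v,.045,True),3))
f=fs["scene"]
for u,v in((184,233),(208,247),(255,282),(340,268)): print("decoy sc",np.round(onz(f,u,v,.045),3))
for u,v,h in((217,231,.036),(245,242,.045),(280,268,.028),(307,296,.02)): print("w sc",np.round(onz(f,u,v,h),3))
```

```text
[[ 0.507 -0.183  0.118]
 [ 0.529 -0.087  0.118]
 [ 0.642 -0.113  0.118]
 [ 0.622 -0.209  0.118]] [ 0.57493718 -0.14782496  0.118     ]
0.09888857790907919 77.2117676974244
0.11633201389110877 -12.863660042442582
0.09842677931868134 -102.12862467275949
0.11746543194592676 167.36549953799823
50 [     0      0    560    420 193129] [ 0.4101 -0.2531  0.02  ] left/right width 0.7929826047903781
100 [     0      0    560    420 193129] [ 0.4337 -0.1511  0.028 ] left/right width 0.7760192079061807
200 [     0      0    560    420 193129] [0.4304 0.0675 0.036 ] left/right width 0.770510986620892
400 [     0      0    560    420 193129] [ 0.4375 -0.0316  0.045 ] left/right width 0.7437493846348372
decoy [ 0.51  -0.256  0.045]
decoy [ 0.36  -0.172  0.045]
decoy sc [0.352 0.107 0.045]
decoy sc [0.355 0.009 0.045]
decoy sc [ 0.341 -0.173  0.045]
decoy sc [ 0.511 -0.258  0.045]
w sc [0.43  0.076 0.036]
w sc [ 0.435 -0.031  0.045]
w sc [ 0.435 -0.151  0.028]
w sc [ 0.41  -0.254  0.02 ]
```

Emit:
jog_arm:
  increments:
    - {"slide": [-0.003, 0.002, 0.037], "spin": -0.047, "hand": 0}
    - {"slide": [-0.003, 0.002, 0.037], "spin": 0, "hand": 0}
    - {"slide": [0, 0, 0.035], "spin": 0, "hand": 0}
    - {"slide": [0, 0, 0], "spin": 0, "hand": 0}
    - {"slide": [0, 0, 0], "spin": 0, "hand": 0}

```text
time_s: 4.25
tcp_pos: [0.5767, -0.1482, 0.2973]
ee_rot: [[-0.975, 0.224, 0.002], [0.224, 0.975, -0.001], [-0.002, -0.0, -1.0]]
force: [0.1, -0.2, 1.0]
opening: -0.001
gripper_force: 0.0
```

```bash
cat > rd.py <<'E'
from h import *
import sys
F=[];Z=[]
for i in range(int(sys.argv[1])):
    w=vision.grab_frame("wrist"); s=manip.observe(); F.append(s["force"]);Z.append(s["tcp_pos"][2])
F=np.array(F)
print(s["time_s"],np.round(s["tcp_pos"],4),"Z",np.round(np.mean(Z),4),"F",np.mean(F,0).round(3),"sd",F.std(0).round(2),"sem",(F.std(0)/len(F)**.5).round(2))
print(np.round(s["ee_rot"],3).tolist(), s["opening"])
E
python3 rd.py 30
```

```text
5.75 [ 0.5765 -0.1479  0.2957] Z 0.2962 F [ 0.141 -0.007  0.044] sd [0.42 0.51 0.57] sem [0.08 0.09 0.1 ]
[[-0.975, 0.223, -0.0], [0.223, 0.975, -0.0], [-0.0, -0.0, -1.0]] 0.0021458448900187293
```

Emit:
jog_arm:
  increments:
    - {"slide": [0, 0, 0.003], "spin": 0, "hand": 0}
    - {"slide": [0, 0, 0.003], "spin": 0, "hand": 0}
    - {"slide": [0, 0, 0.002], "spin": 0, "hand": 0}
    - {"slide": [0, 0, 0.002], "spin": 0, "hand": 0}
    - {"slide": [0, 0, 0.002], "spin": 0, "hand": 0}

```text
time_s: 6.38
tcp_pos: [0.5764, -0.1478, 0.284]
ee_rot: [[-0.975, 0.223, -0.0], [0.223, 0.975, -0.0], [0.0, -0.0, -1.0]]
force: [-1.1, 0.5, 2.6]
opening: 0.004
gripper_force: 1.6
```

Emit:
jog_arm:
  increments:
    - {"slide": [0, 0, 0.002], "spin": 0, "hand": 0}
    - {"slide": [0, 0, 0.002], "spin": 0, "hand": 0}
    - {"slide": [0, 0, 0.002], "spin": 0, "hand": 0}
    - {"slide": [0, 0, 0.002], "spin": 0, "hand": 0}
    - {"slide": [0, 0, 0.002], "spin": 0, "hand": 0}

```text
time_s: 7.0
tcp_pos: [0.5764, -0.1479, 0.2736]
ee_rot: [[-0.975, 0.223, -0.0], [0.223, 0.975, 0.0], [0.0, 0.0, -1.0]]
force: [-3.3, 1.4, 4.3]
opening: 0.0
gripper_force: 2.0
```

```bash
python3 rd.py 30
python3 - <<'E'
from h import *
f=vision.grab_frame("scene"); save(f,"press.png")
E
```

```text
8.5 [ 0.5765 -0.1479  0.2737] Z 0.2737 F [-2.686  0.981  3.711] sd [0.66 0.46 0.45] sem [0.12 0.08 0.08]
[[-0.975, 0.223, -0.0], [0.223, 0.975, 0.0], [0.0, 0.0, -1.0]] 0.00015630908529459052
```

The first reading is 3.67 N at 0.7 mm above level, so about 0.38 kg, which is close to the 375 g boundary. I'll go exactly to level, read again, and save reference pictures of the parcel's pan.

Emit:
jog_arm:
  increments:
    - {"slide": [0, 0, 0.0007], "spin": 0, "hand": 0}
    - {"slide": [0, 0, 0], "spin": 0, "hand": 0}

```text
time_s: 8.8
tcp_pos: [0.5766, -0.148, 0.273]
ee_rot: [[-0.975, 0.223, 0.0], [0.223, 0.975, -0.0], [-0.0, -0.0, -1.0]]
force: [-3.1, 1.5, 2.9]
opening: 0.001
gripper_force: 1.8
```

```bash
python3 rd.py 26
python3 - <<'E'
from h import *
import pickle
pickle.dump({n:vision.grab_frame(n) for n in("scene","side")},open("flevel.pkl","wb"))
E
```

```text
10.1 [ 0.5765 -0.1479  0.273 ] Z 0.273 F [-2.57   1.019  3.732] sd [0.49 0.45 0.58] sem [0.1  0.09 0.11]
[[-0.975, 0.223, 0.0], [0.223, 0.975, -0.0], [-0.0, 0.0, -1.0]] 0.0008456547456640602
```

Emit:
jog_arm:
  increments:
    - {"slide": [0, 0, -0.005], "spin": 0, "hand": 0}
    - {"slide": [0, 0, -0.01], "spin": 0, "hand": 0}
    - {"slide": [0, 0, -0.02], "spin": 0, "hand": 0}
    - {"slide": [0, 0, -0.03], "spin": 0, "hand": 0}
    - {"slide": [0, 0, 0], "spin": 0, "hand": 0}

```text
time_s: 10.82
tcp_pos: [0.5777, -0.1484, 0.3416]
ee_rot: [[-0.975, 0.223, 0.007], [0.223, 0.975, -0.003], [-0.007, -0.001, -1.0]]
force: [0.7, -0.5, -0.3]
opening: -0.002
gripper_force: 0.0
```

```bash
python3 rd.py 12
python3 - <<'E'
from h import *
import pickle
a=pickle.load(open("flevel.pkl","rb")); b={n:vision.grab_frame(n) for n in("scene","side")}; pickle.dump(b,open("fup.pkl","wb"))
for n in a:
    A,B=[cv2.cvtColor(q[n]["img"],cv2.COLOR_RGB2GRAY).astype(np.float32) for q in(a,b)]
    f=a[n]; 
    u,v=map(int,proj(f,[.63,.107,.12])); 
    s=np.s_[v-20:v+20,u-25:u+25] if n=="scene" else np.s_[v-18:v+18,u-25:u+20]
    print(n,(u,v),cv2.phaseCorrelate(A[s],B[s],cv2.createHanningWindow(A[s].shape[::-1],cv2.CV_32F)), "expect",np.array(proj(f,[.63,.107,.085]))-proj(f,[.63,.107,.1]))
E
```

```text
11.425 [ 0.5764 -0.1479  0.3377] Z 0.3373 F [ 0.005 -0.013 -0.387] sd [0.56 0.49 0.4 ] sem [0.16 0.14 0.12]
[[-0.975, 0.223, -0.0], [0.223, 0.975, 0.0], [0.001, 0.0, -1.0]] -4.039837365344271e-06
scene (265, 180) ((0.07898907574098146, 5.162590818774197), 0.841593831539154) expect [-0.05320392  4.83088873]
side (212, 174) ((1.5165384270362523, 2.493322815192043), 0.47117603737630964) expect [0.74386681 2.61123498]
```

The force at level is 3.7 N, about 380 g, so 400 g is nearest. The scene tracker calibrates at 0.34 px/mm (5.16 px over 15 mm) and will verify it afterwards. Next I'll fetch the 400 g weight.

Emit:
jog_arm:
  increments:
    - {"slide": [0.041, 0.0207, 0], "spin": 0, "hand": 0}
    - {"slide": [0.041, 0.0207, 0], "spin": 0, "hand": 0.75}
    - {"slide": [0.041, 0.0207, 0], "spin": 0, "hand": 0.75}
    - {"slide": [0.04, 0.0207, 0], "spin": 0, "hand": 0.75}
    - {"slide": [0, 0, 0.04], "spin": 0, "hand": 0.75}

```text
time_s: 12.15
tcp_pos: [0.436, -0.0296, 0.3016]
ee_rot: [[-0.975, 0.221, 0.009], [0.221, 0.975, -0.002], [-0.009, 0.0, -1.0]]
force: [1.9, 0.2, 0.4]
opening: 0.748
gripper_force: 0.0
```

Emit:
jog_arm:
  increments:
    - {"slide": [0, 0, 0.02], "spin": 0, "hand": 0.75}
    - {"slide": [0, 0, 0], "spin": 0, "hand": 0.75}
    - {"slide": [0, 0, 0], "spin": 0, "hand": 0.75}

```text
time_s: 12.52
tcp_pos: [0.4365, -0.0309, 0.279]
ee_rot: [[-0.975, 0.224, 0.001], [0.224, 0.975, -0.0], [-0.001, 0.0, -1.0]]
force: [0.0, 0.9, 0.3]
opening: 0.754
gripper_force: 0.0
```

Run:
```python
from h import *
w=vision.grab_frame("wrist"); save(w,"g400.png"); s=manip.observe(); print(s["time_s"],s["tcp_pos"],s["opening"])
hsv=cv2.cvtColor(w["img"],cv2.COLOR_RGB2HSV)
m=((hsv[...,1]<50)&(hsv[...,2]>90)).astype(np.uint8)
n,l,st,ce=cv2.connectedComponentsWithStats(m)
for k in range(1,n):
    x,y,ww,hh,a=st[k]
    if a>200 : print(st[k],np.round(onz(w,x+ww/2,y+hh/2,.045,True),3),np.round(onz(w,x,y+hh/2,.045,True)-onz(w,x+ww,y+hh/2,.045,True),3))
```

```text
12.575 [ 0.43673544 -0.03101552  0.27939315] 0.7527080867169181
[ 504  114   52   65 1874] [0.417 0.167 0.045] [-0.008 -0.059 -0.   ]
[ 156  123   31   58 1477] [ 0.369 -0.091  0.045] [-0.006 -0.021  0.   ]
[ 397  152   51   47 1227] [0.421 0.068 0.045] [-0.008 -0.038  0.   ]
[ 259  183   57   67 2851] [ 0.429 -0.028  0.045] [-0.008 -0.037  0.   ]
[123 221  37  38 830] [ 0.423 -0.135  0.045] [-0.006 -0.03   0.   ]
[ 38 222  26  26 331] [ 0.402 -0.22   0.045] [-0.006 -0.031  0.   ]
[208 331 155   7 696] [ 0.524 -0.051  0.045] [-0.028 -0.121 -0.   ]
[506 344  37  28 548] [0.648 0.189 0.045] [-0.032 -0.062  0.   ]
[394 370  39  22 501] [0.617 0.053 0.045] [-0.018 -0.04   0.   ]
[544 380  16  40 366] [0.787 0.281 0.045] [-0.03  -0.043 -0.   ]
[116 395  46  25 592] [ 0.604 -0.228  0.045] [ 0.003 -0.063  0.   ]
[432 395  17  25 258] [0.679 0.086 0.045] [-0.012 -0.021  0.   ]
```

View pics/g400.png

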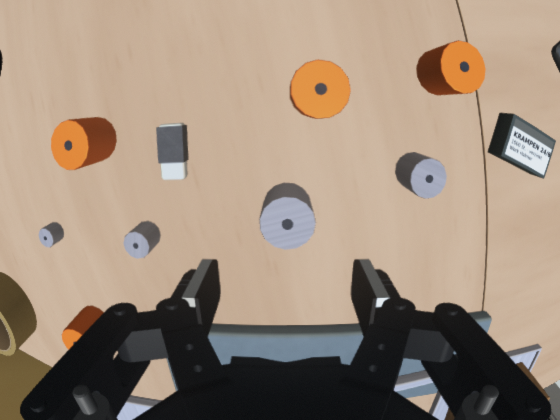

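The wrist view has the 400 g weight (hole at (287,224)) centred between the fingers, at (0.434, -0.029). I'll descend and grip.

Emit:
jog_arm:
  increments:
    - {"slide": [0.002, 0.001, 0.045], "spin": 0, "hand": 0.75}
    - {"slide": [0, 0, 0.04], "spin": 0, "hand": 0.75}
    - {"slide": [0, 0, 0.014], "spin": 0, "hand": 0.75}
    - {"slide": [0, 0, 0], "spin": 0, "hand": 0.75}
    - {"slide": [0, 0, 0], "spin": 0, "hand": 0.3}
  grip_force: 30

```text
time_s: 13.2
tcp_pos: [0.4357, -0.0297, 0.1811]
ee_rot: [[-0.975, 0.223, 0.004], [0.223, 0.975, -0.001], [-0.004, 0.0, -1.0]]
force: [0.5, -1.2, 0.1]
opening: 0.551
gripper_force: 0.0
```

Emit:
jog_arm:
  increments:
    - {"slide": [0, 0, 0], "spin": 0, "hand": 0.3}
    - {"slide": [0, 0, 0], "spin": 0, "hand": 0.3}
    - {"slide": [0, 0, 0], "spin": 0, "hand": 0.3}

```text
time_s: 13.58
tcp_pos: [0.4358, -0.0296, 0.1813]
ee_rot: [[-0.975, 0.223, 0.005], [0.223, 0.975, -0.001], [-0.005, 0.0, -1.0]]
force: [-0.2, 1.1, 6.3]
opening: 0.437
gripper_force: 30.8
```

The 400 g is gripped at opening 0.44, which is 37 mm. I'll lift it and carry it over the pan.

Emit:
jog_arm:
  increments:
    - {"slide": [0, 0, -0.05], "spin": 0, "hand": 0.3}
    - {"slide": [0, 0, -0.055], "spin": 0, "hand": 0.3}
    - {"slide": [0, 0, -0.055], "spin": 0, "hand": 0.3}
    - {"slide": [-0.0405, -0.021, 0], "spin": 0, "hand": 0.3}
    - {"slide": [-0.0405, -0.021, 0], "spin": 0, "hand": 0.3}

```text
time_s: 14.2
tcp_pos: [0.5047, -0.0888, 0.3399]
ee_rot: [[-0.975, 0.222, 0.002], [0.222, 0.975, -0.001], [-0.002, -0.0, -1.0]]
force: [0.2, 0.3, -3.7]
opening: 0.434
gripper_force: 32.1
```

Emit:
jog_arm:
  increments:
    - {"slide": [-0.0405, -0.021, 0], "spin": 0, "hand": 0.3}
    - {"slide": [-0.0405, -0.021, 0], "spin": 0, "hand": 0.3}
    - {"slide": [0, 0, 0.01], "spin": 0, "hand": 0.3}
    - {"slide": [0, 0, 0], "spin": 0, "hand": 0.3}
    - {"slide": [0, 0, 0], "spin": 0, "hand": 0.3}

```text
time_s: 14.82
tcp_pos: [0.5728, -0.1466, 0.3288]
ee_rot: [[-0.975, 0.223, -0.001], [0.223, 0.975, 0.001], [0.001, 0.0, -1.0]]
force: [0.8, 0.5, -3.7]
opening: 0.437
gripper_force: 31.9
```

Run:
```python
from h import *
w=vision.grab_frame("wrist"); save(w,"carry.png"); s=manip.observe(); print(s["time_s"],s["tcp_pos"],s["opening"],s["force"])
```

```text
14.875 [ 0.57289765 -0.14666037  0.32941031] 0.4377954988923854 [ 0.63833027 -0.18529668 -3.85358594]
```

View pics/carry.png

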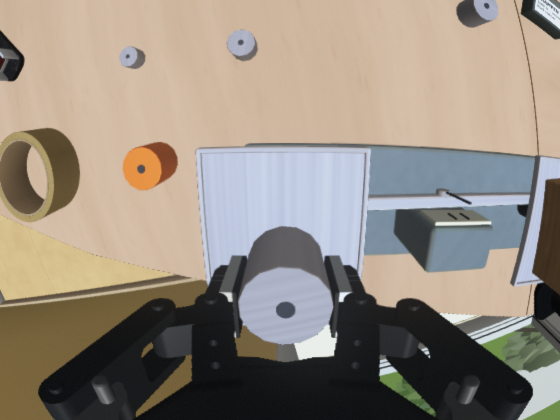

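The weight is held upright over the middle of the pan (pan edges at x 200–367 px). I'll lower it with the pan to about level, then release.

Emit:
jog_arm:
  increments:
    - {"slide": [0, 0, 0.02], "spin": 0, "hand": 0.3}
    - {"slide": [0, 0, 0.008], "spin": 0, "hand": 0.3}
    - {"slide": [0, 0, 0.004], "spin": 0, "hand": 0.3}
    - {"slide": [0, 0, 0.003], "spin": 0, "hand": 0.3}
    - {"slide": [0, 0, 0.003], "spin": 0, "hand": 0.3}

```text
time_s: 15.5
tcp_pos: [0.5735, -0.1473, 0.2921]
ee_rot: [[-0.975, 0.223, 0.001], [0.223, 0.975, -0.0], [-0.001, 0.0, -1.0]]
force: [-0.9, 1.5, -0.3]
opening: 0.434
gripper_force: 32.2
```

Emit:
jog_arm:
  increments:
    - {"slide": [0, 0, 0.003], "spin": 0, "hand": 0.3}
    - {"slide": [0, 0, 0.003], "spin": 0, "hand": 0.3}
    - {"slide": [0, 0, 0.003], "spin": 0, "hand": 0.3}
    - {"slide": [0, 0, 0], "spin": 0, "hand": 0.3}
    - {"slide": [0, 0, 0], "spin": 0, "hand": 0.3}

```text
time_s: 16.12
tcp_pos: [0.5737, -0.1474, 0.2821]
ee_rot: [[-0.975, 0.223, 0.0], [0.223, 0.975, 0.0], [-0.0, 0.0, -1.0]]
force: [-0.6, 0.5, -0.7]
opening: 0.437
gripper_force: 32.2
```

Emit:
jog_arm:
  increments:
    - {"slide": [0, 0, 0], "spin": 0, "hand": 0.5}
    - {"slide": [0, 0, 0], "spin": 0, "hand": 0.6}
    - {"slide": [0, 0, 0], "spin": 0, "hand": 0.65}
    - {"slide": [0, 0, -0.02], "spin": 0, "hand": 0.65}
    - {"slide": [0, 0, -0.04], "spin": 0, "hand": 0.65}

```text
time_s: 16.75
tcp_pos: [0.5729, -0.1473, 0.3402]
ee_rot: [[-0.975, 0.224, -0.005], [0.224, 0.975, 0.002], [0.005, 0.0, -1.0]]
force: [1.4, -0.2, -0.1]
opening: 0.652
gripper_force: 0.0
```

Emit:
jog_arm:
  increments:
    - {"slide": [0, 0, -0.05], "spin": 0, "hand": 0.65}
    - {"slide": [0, 0, -0.02], "spin": 0, "hand": 0.65}
    - {"slide": [0, 0, 0], "spin": 0, "hand": 0.65}
    - {"slide": [0, 0, 0], "spin": 0, "hand": 0.65}
    - {"slide": [0, 0, 0], "spin": 0, "hand": 0.65}

```text
time_s: 17.38
tcp_pos: [0.5733, -0.1474, 0.4098]
ee_rot: [[-0.975, 0.223, -0.003], [0.223, 0.975, 0.001], [0.004, 0.001, -1.0]]
force: [-0.6, 0.9, -0.3]
opening: 0.646
gripper_force: 0.0
```

Run:
```python
from h import *
import pickle
a=pickle.load(open("flevel.pkl","rb")); u0=pickle.load(open("fup.pkl","rb")); b={n:vision.grab_frame(n) for n in("scene","side","wrist")}; pickle.dump(b,open("f400.pkl","wb"))
s=manip.observe(); print(s["time_s"],s["tcp_pos"],s["opening"])
save(b["wrist"],"placed.png")
G=lambda q,n:cv2.cvtColor(q[n]["img"],cv2.COLOR_RGB2GRAY).astype(np.float32)
for n in a:
    u,v=map(int,proj(a[n],[.63,.107,.12]))
    for hw,hh in((25,20),(18,16),(30,24)):
        sl=np.s_[v-hh:v+hh,u-hw:u+hw]; H=cv2.createHanningWindow((2*hw,2*hh),cv2.CV_32F)
        p=lambda A,B:np.round(cv2.phaseCorrelate(A[sl],B[sl],H)[0],2)
        print(n,hw,"level->now",p(G(a,n),G(b,n)),"up->now",p(G(u0,n),G(b,n)),"level->up",p(G(a,n),G(u0,n)))
```

```text
17.525 [ 0.5733736  -0.14738284  0.41061509] 0.6478976329792665
scene 25 level->now [ 0.43 -0.69] up->now [ 0.26 -5.92] level->up [0.08 5.16]
scene 18 level->now [ 0.26 -0.87] up->now [ 0.28 -5.95] level->up [0.04 4.99]
scene 30 level->now [ 0.28 -0.7 ] up->now [ 0.42 -5.71] level->up [-0.13  5.04]
side 25 level->now [ 0.09 -0.38] up->now [-0.85 -2.59] level->up [0.91 2.42]
side 18 level->now [ 0.14 -0.46] up->now [-0.91 -2.87] level->up [0.86 2.49]
side 30 level->now [ 0.15 -0.23] up->now [-0.92 -2.43] level->up [0.93 2.59]
```

View pics/placed.png

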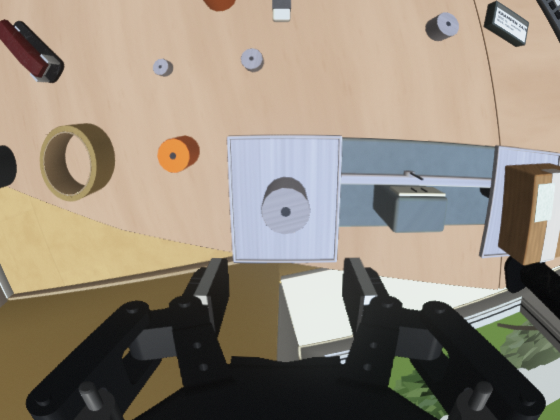

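The 400 g stands upright mid-pan at (286,211). The pan rests about 2.2 mm below level, so the parcel is about 382 g. That agrees with the force reading and makes 400 g the nearest 50 g. The gripper is clear, so I'm handing in.

```bash
python3 -c "
from cell import manip; print(manip.close_job())"
```

```text
the job is handed in; nothing more can be done
None
```

The parcel weighs about 380 g (3.7 N felt at level), so the 400 g weight now stands upright on the weights' pan, which rests about 2 mm below level, and the job is handed in.

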